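# Snap the dust cap onto the charging post

### The job

Protect the contacts of the round charging stand before the worktop is wiped: take the short, wide dust cap, set it mouth down over the stand's upright post and press it straight down until it clicks over the catches, then keep pressing after the click so that the sprung ring at the foot of the post goes down at least half of its travel. Finish while still holding the cap pressed down like this, without easing off or letting go. Leave the tall, narrow cap and the bottles standing where they are.

Things in the scene. Friction and masses are not known exactly. Their poses are not given: they have to be found in the camera images.
- dust_cap_center (a point): centre (22 mm above its mouth edge) of the short, wide dust cap: a loose grey plastic cap with closed round top, 40 mm across, 44 mm high, 30 g, standing mouth down on the worktop. Bore 30 mm wide and 39 mm deep, with a 3 mm high inward lip at the mouth that leaves an opening of 24 mm. z points up through the closed top; round, so its yaw does not matter
- narrow_cap_center (a point): centre (half-way up) of another loose grey cap, 28 mm across and 56 mm high, too narrow for the post; to be left alone. It and the dust cap may stand in either place
- post_top (a point): centre of the top of the charging post, z up. The stand is fixed: a white round base 93 mm across and 24 mm high with an upright white post on its axis, 22 mm in diameter, tapering to 12 mm over its top 10 mm; the tip is 57 mm above the worktop. Four sprung steel ball catches stand out of the post, middles 37.5 mm above the worktop, 28.4 mm across over the balls
- post_foot (a point): centre of the post's foot, at the base's upper face, 24 mm above the worktop, z up. By the height of the cap's mouth edge above the worktop: the lip meets the catches at about 42 mm; the push rises to about 7 N at 38 mm and drops to nothing near 36 mm (the click); the catches then pull the cap down until about 30 mm, where the edge lands on the sprung ring
- seat_ring (a joint): how far the black sprung ring (39 mm across) round the post's foot is pressed down, in m: 0 = up, its top 29.5 mm above the worktop; 0.005 = at its stop. It starts to move at about 1 N and takes 2.2 N more for each mm, 12 N at its stop. Half of its travel (0.0025) means a cap mouth edge 27 mm above the worktop
- dropper_center (a point): centre (half-way up) of a loose amber dropper bottle, 34 mm across and 109 mm high, to be left alone
- conditioner_center (a point): centre (half-way up) of a loose small white bottle, 27 mm across and 72 mm high, to be left alone
Mind the look-alikes: they are no part of the job. What is shaped like the part that bears dust_cap_center but green is not meant.

How it is judged:
By the outcome, as a careful person would: the job done as asked, in the order asked, and still so for the second after the job is handed in, while the arm keeps its last pose, push and grip.
It also fails if it takes over 38 s, if anything falls off the work surface, if the arm or the gripper's body presses on something with over 40 N, if the wrist force passes 120 N, or if a joint passes its speed limit or range.

### The arm

A 7-joint arm with a two-finger parallel gripper is mounted at the origin on a cart in front of the work surface, level with it; the furniture and walls round the work are solid. World frame = base frame: x ahead of the robot, y to its left, z up, the work surface at z = 0. Lengths are in m, angles in rad, forces in N, time in s.
With the tool pointing down it reaches from about 0.4 to 0.875 m from the base axis. Payload 19.3 kg.
Tool frame: the origin (TCP) lies at the very end of the fingers, on their centre line; the grasp point (between the pads) lies 19 mm behind it; z points along the fingers, x is the direction in which the jaws open and shut, and the axes are right-handed (so a half turn about z gives the same grasp; the last joint's range is limited). The gripper opens to 85 mm and grips with 20 to 120 N. Pads are 22 mm wide; open, the fingers measure 114 mm over their backs; the gripper's body (76 mm by 85 mm) begins 54 mm behind the grasp point. The pads swing forward as they close: fully open they stand 13 mm farther back than shut.
Start: joints at [-1.297, 0.521, -0.036, 1.599, 0.021, 1.021, -0.113], TCP at [0.211, 0.588, 0.231] pointing down, gripper open.
Joint ranges: [-2.91, 2.91], [-0.3, 2.13], [-1.5, 1.42], [0.17, 2.43], [-1.26, 4.41], [0.16, 1.93], [-2.52, 2.52]. Speed limits (rad/s): [1.89, 1.89, 2.39, 2.39, 3.01, 3.01, 3.01].

### API

Orientations are given as [roll, pitch, yaw] about the fixed x, y, z axes, in that order (R = Rz(yaw) Ry(pitch) Rx(roll)).
In Python, from workcell import bot gives the robot as it stands.
- The arm moves only by the tool jog_arm, never from a script. Its argument "increments" is a list of rows, each an object of numbers: "wx", "wy", "wz": the turn, a rotation vector about the tool's x, y, z in degrees; "x", "y", "z": the shift along the tool's x, y, z in cm; "claw": the opening in per cent of the stroke, from 0 (shut) to 100 (fully open). A call has 1 to 10 rows; each row is the pose to reach, as a shift and turn from the pose measured when the call began, along the tool's axes at that moment; what a row does not reach only later rows make up. A row lasts 1/8 s, in which the tool goes at most 62.5 mm and 10.7 degrees, less where a joint would pass 70% of its speed; a pose out of reach is approached as far as the arm can. A call with a gripper value outside its range is refused whole. The fingers move at their own pace and stop on an object; "squeeze" is the grip in N (left out, the last holds). Time passes only in rows, so rows that repeat a pose let the fingers close. It gives the time, the measured TCP pose, the force and the opening at its end, in the units of the state.
- bot.observe(): the state, without advancing time (a new reading comes with each control period).
- bot.grab_frame(name): name is "scene" or "top" or "wrist"; returns a dict with "pixels" (384x512x3 uint8, red, green, blue), "fov_y" (degrees; the focal length in pixels is half the picture's height over the tangent of half this angle, whatever the lens; pixels are square), "cx", "cy" (the principal point, pixels), "origin" and "orientation" of the camera in the world. Camera axes: x right, y down, z forward; pixel columns grow to the right and rows downward; lengths in m; the calibration is good to about 2 mm. A picture is of the moment at which its call begins. There is no depth.
- bot.job_done(): hands the job in, once; it reports no verdict.
The state is a dict: "clock": time; "qpos": joint angles; "qd": joint speeds; "joint_efforts": joint torques, N m; "position": TCP position; "tool_rot": TCP orientation; "force": force on the tool from outside, world axes, zero at the start; "moment": the same for the moment, N m; "grip_width": finger opening in m.
Only numpy, scipy, OpenCV 4.12 (cv2) and the standard library are available. Lean on these libraries where they do the work, as an engineer would, in place of code of your own. Each camera call takes 0.05 s, during which the arm holds its last target.

## Working session

There is one attempt and no reset: what is moved stays moved. The work goes in short steps, Python scripts to look and compute and a tool call to move; the robot and the scene stay as the last step left them, time stands still between calls to the robot, and variables do not carry over. Pictures are saved under pics/ and viewed, and the job is handed in when it is done.

Besides the shell and the picture viewer there is one more tool, called after "Request:" in YAML: its name, and indented under it one key for each argument. jog_arm: Moves the arm, as the interface text tells. Its arguments: {"type":"object","properties":{"increments":{"type":"array","items":{"type":"object","properties":{"wx":{"type":"number"},"wy":{"type":"number"},"wz":{"type":"number"},"x":{"type":"number"},"y":{"type":"number"},"z":{"type":"number"},"claw":{"type":"number"}}}},"squeeze":{"type":"number"}},"required":["increments"]}

```bash
ls; mkdir -p pics; cat > h.py <<'E'
import numpy as np,cv2,json
from scipy.spatial.transform import Rotation as R
def ray(f,u,v):
    h=f["pixels"].shape[0]; fl=h/2/np.tan(np.radians(f["fov_y"])/2)
    d=np.array([(u-f["cx"])/fl,(v-f["cy"])/fl,1.0])
    o=np.array(f["orientation"]); M=R.from_euler('xyz',o).as_matrix() if o.shape==(3,) else o
    return np.array(f["origin"]),M@d
def at_z(f,u,v,z):
    o,d=ray(f,u,v); return o+d*(z-o[2])/d[2]
def proj(f,p):
    h=f["pixels"].shape[0]; fl=h/2/np.tan(np.radians(f["fov_y"])/2)
    o=np.array(f["orientation"]); M=R.from_euler('xyz',o).as_matrix() if o.shape==(3,) else o
    c=M.T@(np.array(p)-np.array(f["origin"])); return f["cx"]+fl*c[0]/c[2], f["cy"]+fl*c[1]/c[2]
def save(f,n): cv2.imwrite(n,f["pixels"][:,:,::-1])
E
python3 - <<'E'
from workcell import bot
from h import *
import pickle
print(bot.observe())
for n in ["scene","top","wrist"]:
    f=bot.grab_frame(n); save(f,f"pics/{n}0.png"); pickle.dump(f,open(n+"0.pkl","wb"))
    print(n,{k:v for k,v in f.items() if k!="pixels"})
E
```

```text
pics
{'clock': 0.0, 'qpos': array([-1.297225  ,  0.5220414 , -0.0362995 ,  1.60003466,  0.02120579,
        1.02108212, -0.11283545]), 'qd': array([-1.61820637e-03,  6.68728021e-05, -6.20822792e-04, -1.05553762e-04,
       -3.74749807e-04,  3.11569057e-04, -3.05018669e-04]), 'joint_efforts': array([ 4.25470616e-04, -9.27119350e+01,  1.97965711e+00, -3.69921362e+01,
        1.77521200e-02,  8.31262587e-03, -1.29710608e-05]), 'position': array([0.21058456, 0.58808189, 0.23069944]), 'tool_rot': array([3.14148921e+00, 1.17595171e-03, 1.22695884e+00]), 'force': array([0.21199482, 1.14828205, 0.65641851]), 'moment': array([-0.01531024,  0.00183177,  0.02714653]), 'grip_width': 0.08539431675849127}
scene {'fov_y': 49.80331777851691, 'cx': 250.11091185986083, 'cy': 195.42374045934082, 'origin': array([ 0.17884346, -0.37182252,  0.47086433]), 'orientation': array([-2.07481642, -0.00269774, -0.50779852])}
top {'fov_y': 43.437144104177214, 'cx': 258.84879960601876, 'cy': 193.18277329259337, 'origin': array([0.35740288, 0.2960057 , 0.91438626]), 'orientation': array([-2.96099704, -0.01863097, -1.56790339])}
wrist {'fov_y': 66.56849921393054, 'cx': 252.51920421255096, 'cy': 189.2187239507031, 'origin': array([0.13660931, 0.6148828 , 0.37248254]), 'orientation': array([2.83056328e+00, 3.40782501e-04, 1.22734914e+00])}
```

View pics/scene0.png

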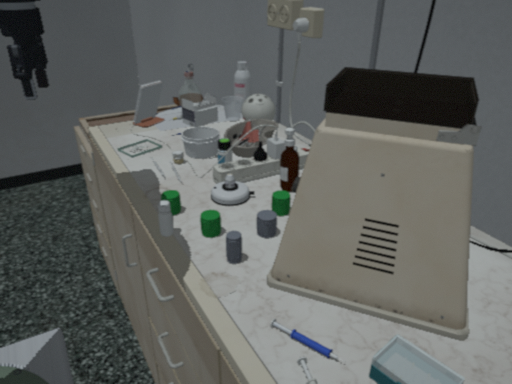

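View pics/top0.png

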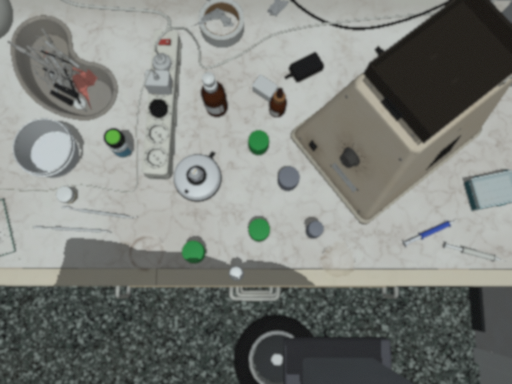

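View pics/wrist0.png

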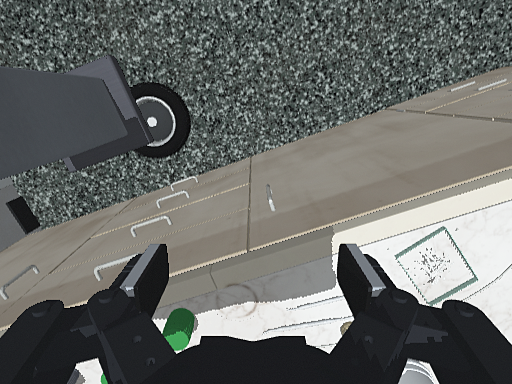

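The overviews show the wide grey cap near top (288,178) and scene (267,224), the narrow one near top (314,228), and the stand near top (197,175). I'll enlarge these.

```bash
python3 - <<'E'
import pickle; from h import *
t=pickle.load(open("top0.pkl","rb"));s=pickle.load(open("scene0.pkl","rb"))
cv2.imwrite("pics/t1.png",cv2.resize(t["pixels"][130:260,160:340,::-1],None,fx=4.4,fy=4.4,interpolation=cv2.INTER_CUBIC))
cv2.imwrite("pics/s1.png",cv2.resize(s["pixels"][150:270,150:310,::-1],None,fx=5,fy=5,interpolation=cv2.INTER_CUBIC))
for n,u,v,z in [("wide",288,176,.044),("narrow",314,227,.056),("post",196,174,.057),("base",197,177,.024),("g1",259,141,.044),("g2",259,228,.044),("g3",193,250,.044),("box",295,135,.1),("box2",362,218,0.05),("cond",236,271,.072)]:
    print(n,at_z(t,u,v,z).round(4))
E
```

```text
wide [0.549  0.2264 0.044 ]
narrow [0.4532 0.1815 0.056 ]
post [0.5487 0.3948 0.057 ]
base [0.5503 0.3966 0.024 ]
g1 [0.6157 0.2803 0.044 ]
g2 [0.4523 0.2798 0.044 ]
g3 [0.4121 0.398  0.044 ]
box [0.6106 0.218  0.1   ]
box2 [0.4707 0.0931 0.05  ]
cond [0.3746 0.3198 0.072 ]
```

View pics/t1.png

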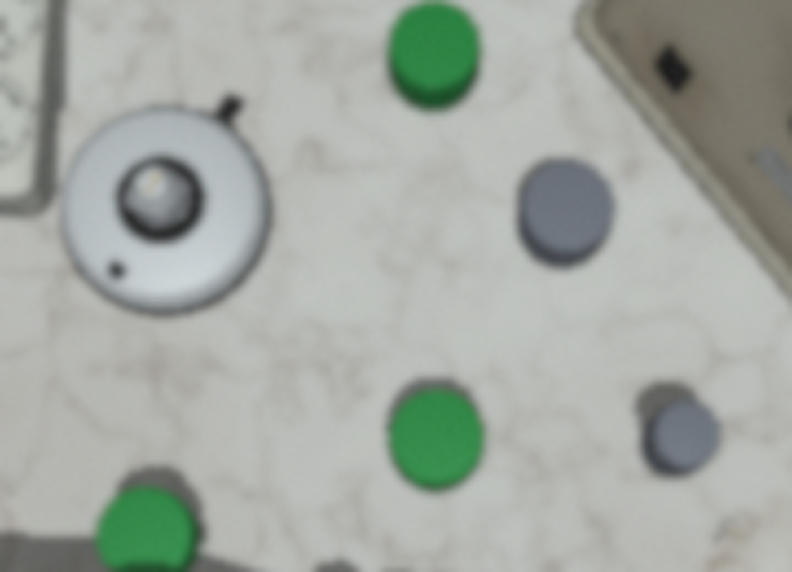

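View pics/s1.png

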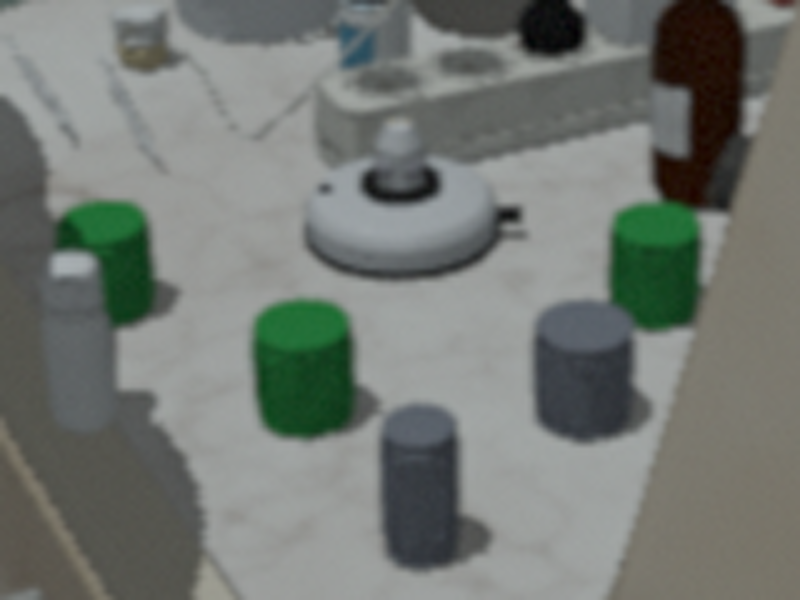

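```bash
python3 - <<'E'
import pickle; from h import *
t=pickle.load(open("top0.pkl","rb"));s=pickle.load(open("scene0.pkl","rb"))
print("cap t",at_z(t,288.25,176.66,.044),"s",at_z(s,266.6,214.6,.044))
print("narrow t",at_z(t,(681/4.4)+159.6,436/4.4+129.6,.056),"s",at_z(s,420/5+149.6,425/5+149.6,.056))
print("post ring t",at_z(t,196.2,174.8,.0295),"base t",at_z(t,197.3,177.3,.012),"s ring",at_z(s,401/5+149.6,184/5+149.6,.0295),"s tip",at_z(s,229.6,174.8,.057))
p=at_z(t,196.2,174.8,.0295)
for z in(.0,.024,.057): p[2]=z; print(proj(t,p),proj(s,p))
o,d=ray(s,252,75)
# box height est: top-left of lid scene (333,70), top image (430,5)?
E
```

```text
cap t [0.54780393 0.22594862 0.044     ] s [0.54660993 0.21983655 0.044     ]
narrow t [0.45020577 0.18085249 0.056     ] s [0.45004232 0.17340577 0.056     ]
post ring t [0.55334089 0.39756545 0.0295    ] base t [0.55234283 0.39734955 0.012     ] s ring [0.54897518 0.3869395  0.0295    ] s tip [0.55106085 0.3908254  0.057     ]
(np.float64(197.86480894001858), np.float64(178.1095465770719)) (np.float64(229.69758485246496), np.float64(195.23906030904794))
(np.float64(196.51844717515732), np.float64(175.43305508108838)) (np.float64(229.47990143874347), np.float64(186.21945551522592))
(np.float64(194.54881488647698), np.float64(171.51753682406877)) (np.float64(229.1718949905858), np.float64(173.45736037514723))
```

Request:
jog_arm:
  increments:
    - {"x":-2.6,"y":4.9,"z":0.3,"wz":6.2,"claw":75}
    - {"x":-5.1,"y":9.8,"z":0.6,"wz":12.4,"claw":75}
    - {"x":-7.7,"y":14.6,"z":1.0,"wz":18.7,"claw":75}
    - {"x":-10.2,"y":19.5,"z":1.5,"wz":24.9,"claw":75}
    - {"x":-12.7,"y":24.4,"z":2,"wz":31.1,"claw":75}
    - {"x":-15.3,"y":29.3,"z":2.5,"wz":37.3,"claw":75}
    - {"x":-17.8,"y":34.2,"z":3,"wz":43.6,"claw":75}
    - {"x":-20.4,"y":39,"z":4,"wz":49.8,"claw":75}
    - {"x":-22.9,"y":43.9,"z":5,"wz":56,"claw":75}
    - {"x":-22.9,"y":43.9,"z":5,"wz":56,"claw":75}

```text
schema error: expected keys wx, wy, wz, x, y, z, claw
```

```bash
python3 - <<'E'
from workcell import bot
from h import *
import pickle
f=bot.grab_frame("wrist"); save(f,"pics/w1.png"); pickle.dump(f,open("w1.pkl","wb"))
o=bot.observe();print(o["clock"],o["position"],o["tool_rot"],o["qd"].round(3),o["grip_width"],o["qpos"].round(2))
for p in [(.547,.223,.044),(.552,.395,.057)]: print(proj(f,p))
E
```

```text
0.2 [0.21061234 0.58825963 0.23095794] [3.14153943e+00 6.43348326e-04 1.22704674e+00] [ 0.001 -0.002 -0.001 -0.002  0.002 -0.001  0.002] 0.08566719724544224 [-1.3   0.52 -0.04  1.6   0.02  1.02 -0.11]
(np.float64(109.36989753109418), np.float64(432.97502152185064))
(np.float64(208.1784723364674), np.float64(417.94204959547324))
```

View pics/w1.png

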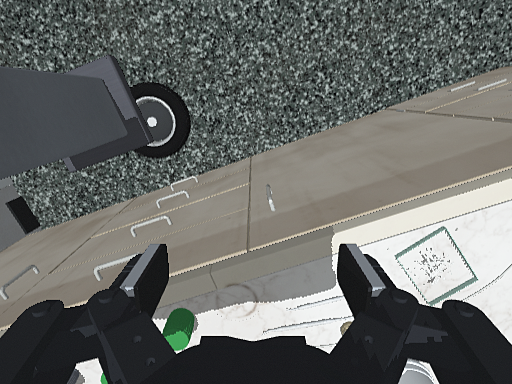

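The call was refused because every key has to be given. I'm resending it with all keys.

Request:
jog_arm:
  increments:
    - {"x":-2.6,"y":4.9,"z":0.3,"wx":0,"wy":0,"wz":6.2,"claw":75}
    - {"x":-5.1,"y":9.8,"z":0.6,"wx":0,"wy":0,"wz":12.4,"claw":75}
    - {"x":-7.7,"y":14.6,"z":1.0,"wx":0,"wy":0,"wz":18.7,"claw":75}
    - {"x":-10.2,"y":19.5,"z":1.5,"wx":0,"wy":0,"wz":24.9,"claw":75}
    - {"x":-12.7,"y":24.4,"z":2,"wx":0,"wy":0,"wz":31.1,"claw":75}
    - {"x":-15.3,"y":29.3,"z":2.5,"wx":0,"wy":0,"wz":37.3,"claw":75}
    - {"x":-17.8,"y":34.2,"z":3,"wx":0,"wy":0,"wz":43.6,"claw":75}
    - {"x":-20.4,"y":39,"z":4,"wx":0,"wy":0,"wz":49.8,"claw":75}
    - {"x":-22.9,"y":43.9,"z":5,"wx":0,"wy":0,"wz":56,"claw":75}
    - {"x":-22.9,"y":43.9,"z":5,"wx":0,"wy":0,"wz":56,"claw":75}

```text
clock: 1.45
position: [0.5488, 0.2204, 0.1803]
tool_rot: [3.139, 0.001, 0.242]
force: [-0.4, 0.5, -0.2]
grip_width: 0.0642
```

```bash
python3 - <<'E'
from workcell import bot
from h import *
import pickle
f=bot.grab_frame("wrist"); save(f,"pics/w2.png"); pickle.dump(f,open("w2.pkl","wb"))
o=bot.observe();print(o["clock"],o["position"],o["tool_rot"],o["qd"].round(3),o["grip_width"],o["qpos"].round(2))
print(f["origin"],f["orientation"])
for p in [(.547,.223,.044),(.552,.395,.057)]: print(proj(f,p))
E
```

```text
1.5 [0.54739276 0.2229184  0.18054514] [3.14019099e+00 1.13692293e-03 2.46623139e-01] [-0.043 -0.018 -0.035  0.007 -0.002  0.002 -0.003] 0.06401129868720319 [-0.67  0.54  0.26  1.75 -0.17  0.87 -0.08]
[0.52980798 0.29716107 0.32178648] [2.82822414e+00 7.43338630e-04 2.42656526e-01]
(np.float64(251.57921269605137), np.float64(175.7811063779672))
(np.float64(311.5373743215481), np.float64(-28.4605677968612))
```

View pics/w2.png

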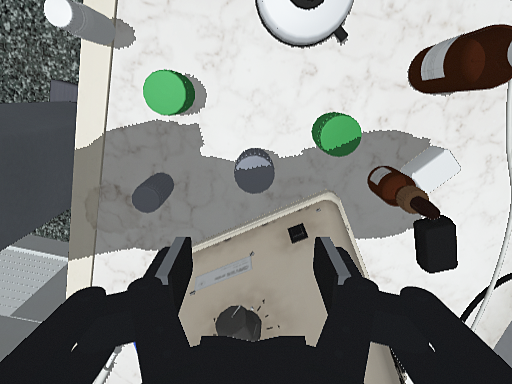

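```bash
python3 - <<'E'
from workcell import bot
from h import *
import pickle
f=bot.grab_frame("wrist"); pickle.dump(f,open("w3.pkl","wb"))
cv2.imwrite("pics/w3.png",cv2.resize(f["pixels"][130:210,190:320,::-1],None,fx=6,fy=6,interpolation=cv2.INTER_CUBIC))
o=bot.observe();print(o["clock"],o["position"],o["tool_rot"],o["qd"].round(3))
print(f["origin"],f["orientation"])
E
```

```text
1.55 [0.54662392 0.22448482 0.18078692] [3.14102371e+00 1.02864365e-03 2.49308155e-01] [-0.026 -0.014 -0.017  0.004  0.002  0.001  0.   ]
[0.52819527 0.29938939 0.32214865] [2.82965297e+00 9.98352803e-04 2.46974479e-01]
```

View pics/w3.png

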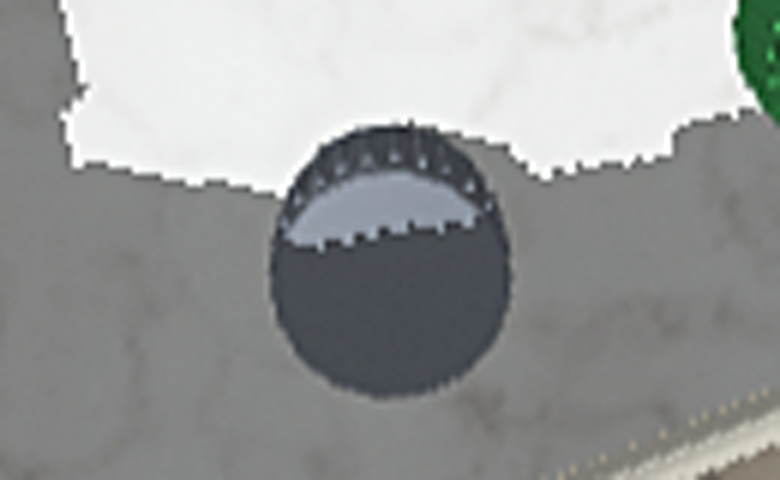

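```bash
python3 - <<'E'
import pickle; from h import *
f=pickle.load(open("w3.pkl","rb"))
print(at_z(f,254.9,177.3,.044))
c=at_z(f,254.9,177.3,.044)
print(c-[0.54662392,0.22448482,0], [at_z(f,190+x/6-.4,177,.044) for x in(270,512)])
E
```

```text
[0.54911076 0.22490066 0.044     ]
[0.00248684 0.00041584 0.044     ] [array([0.52962717, 0.22029908, 0.044     ]), array([0.5681852 , 0.23003173, 0.044     ])]
```

Request:
jog_arm:
  increments:
    - {"x":0.25,"y":0,"z":3,"wx":0,"wy":0,"wz":0,"claw":75}
    - {"x":0.25,"y":0,"z":6,"wx":0,"wy":0,"wz":0,"claw":75}
    - {"x":0.25,"y":0,"z":9,"wx":0,"wy":0,"wz":0,"claw":75}
    - {"x":0.25,"y":0,"z":11,"wx":0,"wy":0,"wz":0,"claw":75}
    - {"x":0.25,"y":0,"z":12,"wx":0,"wy":0,"wz":0,"claw":75}
    - {"x":0.25,"y":0,"z":12,"wx":0,"wy":0,"wz":0,"claw":75}
    - {"x":0.25,"y":0,"z":12,"wx":0,"wy":0,"wz":0,"claw":75}

```text
clock: 2.42
position: [0.5492, 0.2255, 0.0617]
tool_rot: [3.141, -0.0, 0.25]
force: [0.5, -0.3, -0.2]
grip_width: 0.064
```

```bash
python3 - <<'E'
from workcell import bot
from h import *
import pickle
f=bot.grab_frame("wrist"); save(f,"pics/w4.png"); pickle.dump(f,open("w4.pkl","wb"))
o=bot.observe();print(o["clock"],o["position"],o["tool_rot"],o["qd"].round(3),o["force"])
print(proj(f,(.549,.225,.044)))
E
```

```text
2.475 [0.54925122 0.22541871 0.06169692] [ 3.14144963e+00 -1.50017375e-04  2.49698413e-01] [ 0.003 -0.    -0.001  0.002  0.    -0.004  0.001] [-0.40654534  0.25132942  0.28562384]
(np.float64(252.04848378183186), np.float64(233.40903947007223))
```

View pics/w4.png

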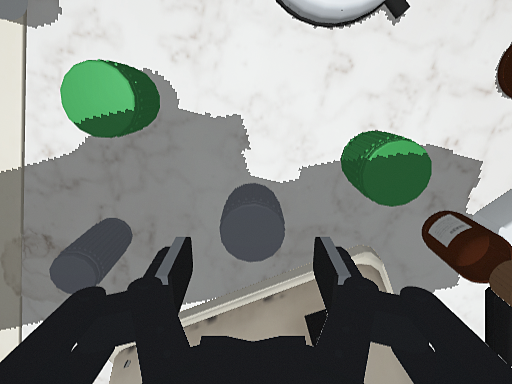

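The cap's top face is centred at about (252,231), against a prediction of (252,233), so it's lined up between the jaws. Next I descend and grip.

Request:
jog_arm:
  increments:
    - {"x":0,"y":0,"z":2,"wx":0,"wy":0,"wz":0,"claw":75}
    - {"x":0,"y":0,"z":4,"wx":0,"wy":0,"wz":0,"claw":75}
    - {"x":0,"y":-0.05,"z":5.4,"wx":0,"wy":0,"wz":0,"claw":75}
    - {"x":0,"y":-0.05,"z":5.4,"wx":0,"wy":0,"wz":0,"claw":75}
    - {"x":0,"y":-0.05,"z":5.4,"wx":0,"wy":0,"wz":0,"claw":40}
    - {"x":0,"y":-0.05,"z":5.4,"wx":0,"wy":0,"wz":0,"claw":30}
    - {"x":0,"y":-0.05,"z":5.4,"wx":0,"wy":0,"wz":0,"claw":20}
    - {"x":0,"y":-0.05,"z":5.4,"wx":0,"wy":0,"wz":0,"claw":20}
    - {"x":0,"y":-0.05,"z":5.4,"wx":0,"wy":0,"wz":0,"claw":20}
  squeeze: 70

```text
clock: 3.6
position: [0.5496, 0.226, 0.0085]
tool_rot: [-3.142, -0.001, 0.25]
force: [-0.3, 0.0, 7.2]
grip_width: 0.0383
```

```bash
python3 - <<'E'
from workcell import bot
from h import *
import pickle
f=bot.grab_frame("wrist"); save(f,"pics/w5.png"); pickle.dump(f,open("w5.pkl","wb"))
o=bot.observe();print(o["clock"],o["position"],o["tool_rot"],o["grip_width"],o["force"])
E
```

```text
3.65 [0.54963423 0.22598649 0.00848711] [-3.14152942e+00 -1.33422286e-03  2.49496254e-01] 0.03847052856364003 [-1.71047952 -0.03288565  7.29944647]
```

View pics/w5.png

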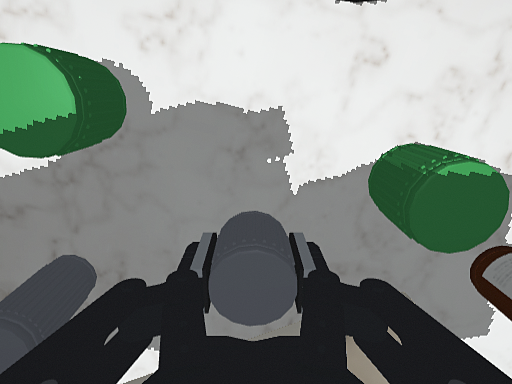

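Gripped, opening 38.4 mm. I'll lift and move partway toward the stand, then look at it from there.

Request:
jog_arm:
  increments:
    - {"x":0,"y":0,"z":-2,"wx":0,"wy":0,"wz":0,"claw":20}
    - {"x":0,"y":0,"z":-5,"wx":0,"wy":0,"wz":0,"claw":20}
    - {"x":0,"y":0,"z":-8,"wx":0,"wy":0,"wz":0,"claw":20}
    - {"x":0.6,"y":-2,"z":-9.5,"wx":0,"wy":0,"wz":0,"claw":20}
    - {"x":1.3,"y":-5,"z":-9.5,"wx":0,"wy":0,"wz":0,"claw":20}
    - {"x":2,"y":-8,"z":-9.5,"wx":0,"wy":0,"wz":0,"claw":20}
    - {"x":2,"y":-8,"z":-9.5,"wx":0,"wy":0,"wz":0,"claw":20}
    - {"x":2,"y":-8,"z":-9.5,"wx":0,"wy":0,"wz":0,"claw":20}

```text
clock: 4.65
position: [0.5493, 0.3079, 0.1044]
tool_rot: [3.141, -0.002, 0.249]
force: [-0.3, 0.1, 0.4]
grip_width: 0.0383
```

```bash
python3 - <<'E'
from workcell import bot
from h import *
import pickle
f=bot.grab_frame("wrist"); save(f,"pics/w6.png"); pickle.dump(f,open("w6.pkl","wb"))
o=bot.observe();print(o["clock"],o["position"],o["tool_rot"],o["grip_width"],o["force"],o["qd"].round(3))
for p in [(.553,.3955,.057),(.553,.3955,.024),(.553,.3955,0.012)]: print(proj(f,p))
E
```

```text
4.7 [0.54941927 0.30747669 0.10426558] [ 3.14134015e+00 -1.81803626e-03  2.48643211e-01] 0.03893060540417195 [-0.45912927  0.00907688 -0.10057512] [ 0.007  0.002  0.     0.003 -0.002 -0.003  0.001]
(np.float64(293.7945207537834), np.float64(86.10029628570817))
(np.float64(287.5202437504707), np.float64(87.47927517470158))
(np.float64(285.68037111685237), np.float64(87.88364774525542))
```

View pics/w6.png

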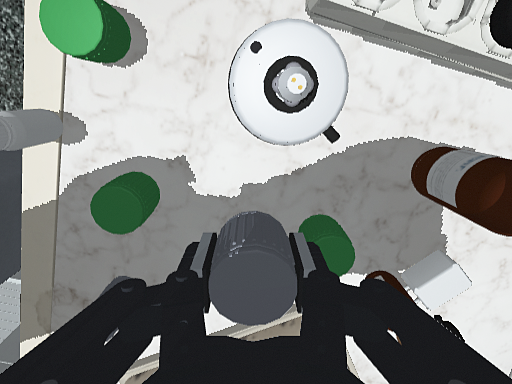

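```bash
python3 - <<'E'
import pickle; from h import *
f=pickle.load(open("w6.pkl","rb"))
cv2.imwrite("pics/w6c.png",cv2.resize(f["pixels"][10:150,220:360,::-1],None,fx=4.2,fy=4.2,interpolation=cv2.INTER_CUBIC))
cv2.imwrite("pics/w6d.png",cv2.resize(f["pixels"][45:125,250:340,::-1],None,fx=7,fy=7,interpolation=cv2.INTER_CUBIC))
E
```

```text
(no output)
```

View pics/w6d.png

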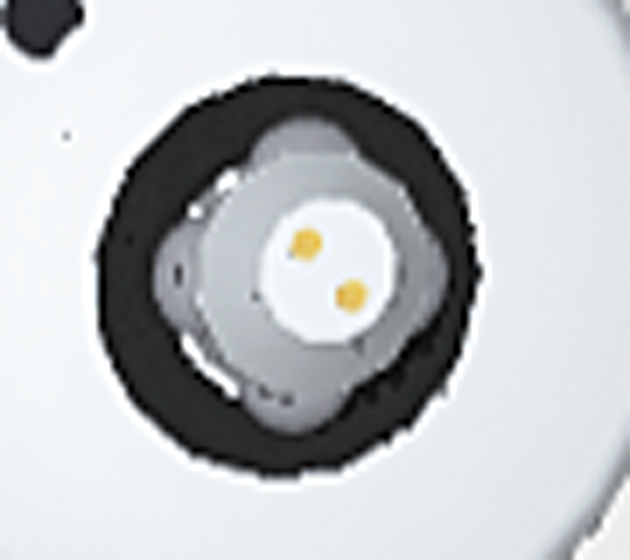

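View pics/w6c.png

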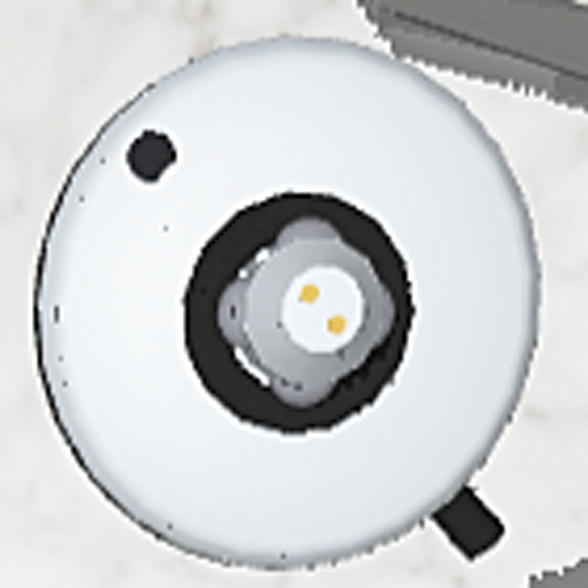

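```bash
python3 - <<'E'
import pickle; from h import *
f=pickle.load(open("w6.pkl","rb"))
t=at_z(f,296.57,83.29,.057); r=at_z(f,290.7,84.1,.0295)
print(t,r)
# cap in-hand: expected cap top center given gripped centre TCP xy
tcp=np.array([0.54942,0.30748]);z=.10427-.0085+.044
print(proj(f,(*tcp,z)))
E
python3 - <<'E'
import cv2
im=cv2.imread("pics/w6.png")
cv2.imwrite("pics/w6e.png",cv2.resize(im[200:340,180:330],None,fx=4,fy=4,interpolation=cv2.INTER_CUBIC))
E
```

```text
[0.55417107 0.39746384 0.057     ] [0.55393969 0.39790126 0.0295    ]
(np.float64(252.86312172110186), np.float64(288.92403583627674))
```

View pics/w6e.png

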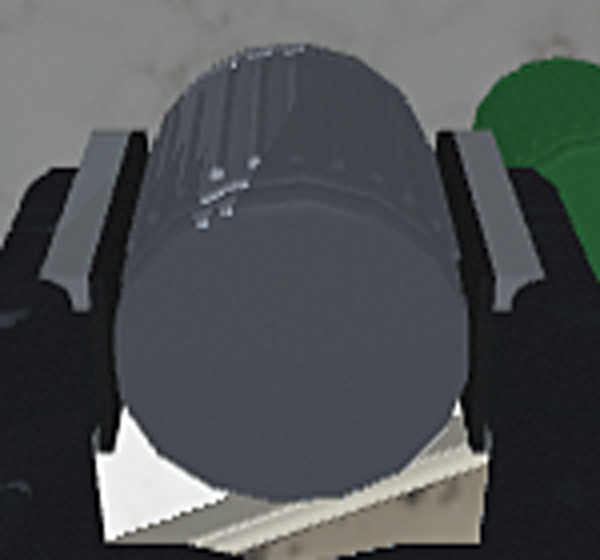

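```bash
python3 - <<'E'
import pickle; from h import *
f=pickle.load(open("w6.pkl","rb"))
z=.10427-.0085+.044
c=at_z(f,252.4,287.1,z); print(c, c-[.54942,.30748,0])
d=np.array([.5541,.3977])-c[:2]; y=.2486
print(d, "tool x,y cm",100*(d[0]*np.cos(y)+d[1]*np.sin(y)),100*(d[0]*np.sin(y)-d[1]*np.cos(y)))
E
```

```text
[0.54900019 0.30832321 0.13977   ] [-0.00041981  0.00084321  0.13977   ]
[0.00509981 0.08937679] tool x,y cm 2.6933940346760434 -8.537435637107322
```

Request:
jog_arm:
  increments:
    - {"x":0.9,"y":-3,"z":0,"wx":0,"wy":0,"wz":0,"claw":20}
    - {"x":1.8,"y":-6,"z":0,"wx":0,"wy":0,"wz":0,"claw":20}
    - {"x":2.7,"y":-8.5,"z":1,"wx":0,"wy":0,"wz":0,"claw":20}
    - {"x":2.7,"y":-8.5,"z":2,"wx":0,"wy":0,"wz":0,"claw":20}
    - {"x":2.7,"y":-8.5,"z":2,"wx":0,"wy":0,"wz":0,"claw":20}
    - {"x":2.7,"y":-8.5,"z":2,"wx":0,"wy":0,"wz":0,"claw":20}

```text
clock: 5.45
position: [0.5553, 0.3953, 0.0849]
tool_rot: [3.141, -0.002, 0.247]
force: [-0.3, 0.3, -0.4]
grip_width: 0.0384
```

```bash
python3 - <<'E'
from workcell import bot
from h import *
import pickle
f=bot.grab_frame("scene"); pickle.dump(f,open("s7.pkl","wb"))
cv2.imwrite("pics/s7.png",cv2.resize(f["pixels"][130:230,170:290,::-1],None,fx=6,fy=6,interpolation=cv2.INTER_CUBIC))
o=bot.observe();print(o["clock"],o["position"],o["tool_rot"],o["grip_width"],o["force"],o["moment"],o["qd"].round(3))
E
```

```text
5.5 [0.55524689 0.39554958 0.08494461] [ 3.14126504e+00 -2.32191627e-03  2.47377742e-01] 0.03819380755677334 [-0.00410113  0.65909921 -0.90710696] [-0.00134728  0.00574195  0.02300613] [-0.002  0.    -0.003 -0.005 -0.002 -0.002 -0.001]
```

View pics/s7.png

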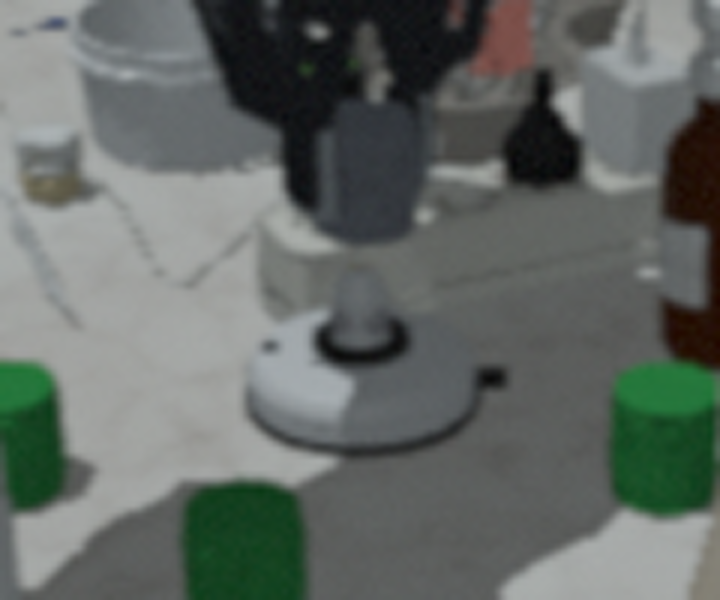

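Request:
jog_arm:
  increments:
    - {"x":-0.05,"y":-0.2,"z":0.5,"wx":0,"wy":0,"wz":0,"claw":20}
    - {"x":-0.05,"y":-0.2,"z":1.5,"wx":0,"wy":0,"wz":0,"claw":20}
    - {"x":-0.05,"y":-0.2,"z":2.4,"wx":0,"wy":0,"wz":0,"claw":20}
    - {"x":-0.05,"y":-0.2,"z":2.4,"wx":0,"wy":0,"wz":0,"claw":20}
    - {"x":-0.05,"y":-0.2,"z":2.4,"wx":0,"wy":0,"wz":0,"claw":20}

```text
clock: 6.12
position: [0.5545, 0.3974, 0.061]
tool_rot: [3.141, -0.002, 0.247]
force: [-1.0, 0.9, 0.6]
grip_width: 0.0387
```

```bash
python3 - <<'E'
from workcell import bot
from h import *
o=bot.observe();print(o["clock"],o["position"],o["tool_rot"],o["grip_width"],o["force"],o["moment"])
f=bot.grab_frame("wrist")
cv2.imwrite("pics/w8.png",f["pixels"][:,:,::-1])
f=bot.grab_frame("top")
cv2.imwrite("pics/t8.png",cv2.resize(f["pixels"][130:220,140:250,::-1],None,fx=6,fy=6,interpolation=cv2.INTER_CUBIC))
E
```

```text
6.125 [0.55445262 0.39738487 0.0609818 ] [ 3.14125009e+00 -2.43584195e-03  2.47321400e-01] 0.03870435491277511 [-0.97127556  0.91404088  0.60042841] [-0.00870861 -0.0021899  -0.01033312]
```

View pics/w8.png

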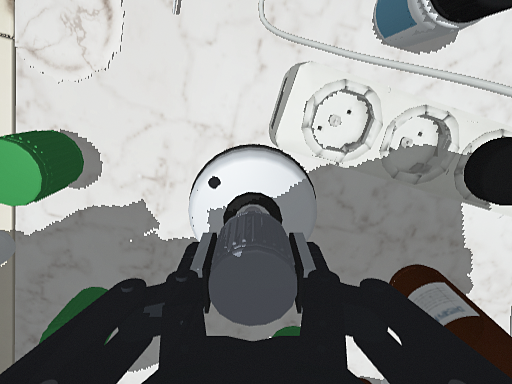

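The cap sits over the tip, with the black ring just showing at (252,208) and no side force. I'll lower it to just above the catches.

Request:
jog_arm:
  increments:
    - {"x":0,"y":0,"z":0.4,"wx":0,"wy":0,"wz":0,"claw":20}
    - {"x":0,"y":0,"z":0.7,"wx":0,"wy":0,"wz":0,"claw":20}
    - {"x":0,"y":0,"z":1.0,"wx":0,"wy":0,"wz":0,"claw":20}
    - {"x":0,"y":0,"z":1.0,"wx":0,"wy":0,"wz":0,"claw":20}

```text
clock: 6.72
position: [0.5543, 0.3977, 0.051]
tool_rot: [-3.142, -0.003, 0.248]
force: [-0.6, 3.1, -1.2]
grip_width: 0.0384
```

```bash
python3 - <<'E'
from workcell import bot
o=bot.observe();print(o["clock"],o["position"],o["tool_rot"],o["grip_width"],o["force"],o["moment"])
E
```

```text
6.725 [0.55434438 0.3977396  0.05096791] [-3.14153598e+00 -2.53676856e-03  2.47569852e-01] 0.038386025447566585 [-0.58233259  3.05182146 -1.15516491] [0.65197019 0.17501046 0.05880157]
```

A side force of +3 N in y means the lip is touching the post. I'll shift about 0.7 mm in +y.

Request:
jog_arm:
  increments:
    - {"x":0.02,"y":-0.07,"z":0,"wx":0,"wy":0,"wz":0,"claw":20}
    - {"x":0.02,"y":-0.07,"z":0,"wx":0,"wy":0,"wz":0,"claw":20}
    - {"x":0.02,"y":-0.07,"z":0,"wx":0,"wy":0,"wz":0,"claw":20}

```text
clock: 7.1
position: [0.5545, 0.3983, 0.051]
tool_rot: [3.141, -0.003, 0.247]
force: [-0.4, -0.6, 0.3]
grip_width: 0.0384
```

```bash
python3 - <<'E'
from workcell import bot
o=bot.observe();print(o["clock"],o["position"],o["tool_rot"],o["grip_width"],o["force"],o["moment"])
E
```

```text
7.1 [0.55445435 0.39826048 0.05099579] [ 3.14144687e+00 -2.52778580e-03  2.47376455e-01] 0.038388100324634196 [-0.38011491 -0.569973    0.34266014] [ 0.04819531  0.02035293 -0.00467189]
```

Free again. Now I press through the catches and watch the force row by row.

Request:
jog_arm:
  increments:
    - {"x":0,"y":0,"z":0.2,"wx":0,"wy":0,"wz":0,"claw":20}
    - {"x":0,"y":0,"z":0.4,"wx":0,"wy":0,"wz":0,"claw":20}
    - {"x":0,"y":0,"z":0.4,"wx":0,"wy":0,"wz":0,"claw":20}

```text
clock: 7.48
position: [0.5544, 0.3985, 0.047]
tool_rot: [-3.141, -0.003, 0.248]
force: [-0.6, 1.1, 1.2]
grip_width: 0.0387
```

Request:
jog_arm:
  increments:
    - {"x":0,"y":0,"z":0.2,"wx":0,"wy":0,"wz":0,"claw":20}
    - {"x":0,"y":0,"z":0.4,"wx":0,"wy":0,"wz":0,"claw":20}
    - {"x":0,"y":0,"z":0.4,"wx":0,"wy":0,"wz":0,"claw":20}

```text
clock: 7.85
position: [0.554, 0.3983, 0.0422]
tool_rot: [3.141, -0.002, 0.248]
force: [-0.3, 1.5, -6.1]
grip_width: 0.0382
```

Request:
jog_arm:
  increments:
    - {"x":0,"y":0,"z":0.2,"wx":0,"wy":0,"wz":0,"claw":20}
    - {"x":0,"y":0,"z":0.4,"wx":0,"wy":0,"wz":0,"claw":20}
    - {"x":0,"y":0,"z":0.4,"wx":0,"wy":0,"wz":0,"claw":20}

```text
clock: 8.22
position: [0.554, 0.3981, 0.0381]
tool_rot: [3.141, -0.001, 0.247]
force: [0.2, -0.1, -0.4]
grip_width: 0.0387
```

The force was −6 N at mouth height about 34 mm, so the catches pulled the cap down: it clicked. Now I press the ring.

Request:
jog_arm:
  increments:
    - {"x":0,"y":0,"z":0.2,"wx":0,"wy":0,"wz":0,"claw":20}
    - {"x":0,"y":0,"z":0.4,"wx":0,"wy":0,"wz":0,"claw":20}
    - {"x":0,"y":0,"z":0.4,"wx":0,"wy":0,"wz":0,"claw":20}
    - {"x":0,"y":0,"z":0.4,"wx":0,"wy":0,"wz":0,"claw":20}

```text
clock: 8.72
position: [0.5542, 0.3981, 0.0346]
tool_rot: [3.141, -0.002, 0.247]
force: [-2.8, -1.1, 8.0]
grip_width: 0.0384
```

```bash
python3 - <<'E'
from workcell import bot
from h import *
f=bot.grab_frame("scene")
cv2.imwrite("pics/s9.png",cv2.resize(f["pixels"][130:230,170:290,::-1],None,fx=6,fy=6,interpolation=cv2.INTER_CUBIC))
f=bot.grab_frame("wrist"); save(f,"pics/w9.png")
o=bot.observe();print(o["clock"],o["position"],o["tool_rot"],o["grip_width"],o["force"],o["moment"])
E
```

```text
8.825 [0.55423457 0.39813845 0.0346242 ] [ 3.14132324e+00 -1.85290042e-03  2.47318272e-01] 0.0386258926171618 [-2.94344691 -0.76429398  8.08851074] [-0.14483147  0.56846385 -0.01600717]
```

View pics/s9.png

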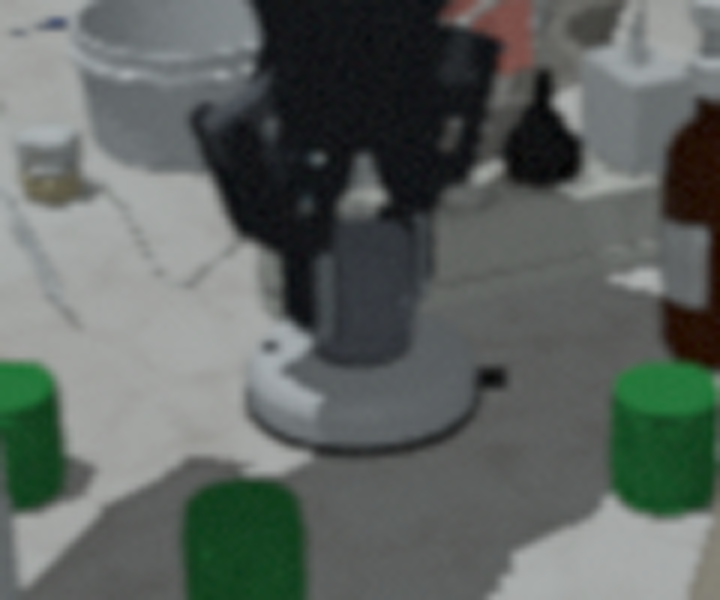

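View pics/w9.png

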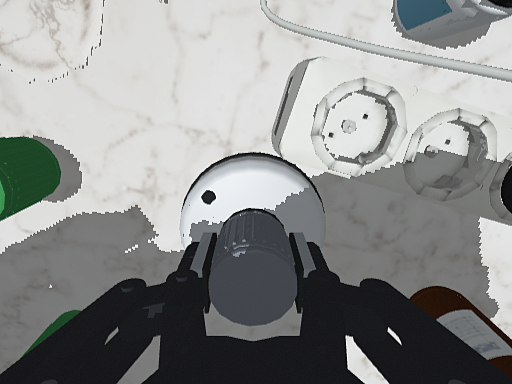

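Both force (8 N, about 3.2 mm) and height (mouth about 26.1 mm, 3.4 mm) put the ring past half its travel. I'll add a little for margin and hold.

Request:
jog_arm:
  increments:
    - {"x":0,"y":0,"z":0.1,"wx":0,"wy":0,"wz":0,"claw":20}
    - {"x":0,"y":0,"z":0.1,"wx":0,"wy":0,"wz":0,"claw":20}
    - {"x":0,"y":0,"z":0.1,"wx":0,"wy":0,"wz":0,"claw":20}
    - {"x":0,"y":0,"z":0.1,"wx":0,"wy":0,"wz":0,"claw":20}
    - {"x":0,"y":0,"z":0.1,"wx":0,"wy":0,"wz":0,"claw":20}
    - {"x":0,"y":0,"z":0.1,"wx":0,"wy":0,"wz":0,"claw":20}

```text
clock: 9.57
position: [0.5543, 0.3982, 0.0341]
tool_rot: [3.141, -0.002, 0.247]
force: [-2.5, -1.7, 9.3]
grip_width: 0.0385
```

```bash
python3 - <<'E'
from workcell import bot
from h import *
o=bot.observe();print(o["clock"],o["position"],o["force"],o["grip_width"])
f=bot.grab_frame("top"); save(f,"pics/t10.png")
o=bot.observe();print(o["clock"],o["position"],o["force"])
E
```

```text
9.575 [0.55426533 0.39816212 0.03412422] [-2.45036301 -1.67334549  9.266035  ] 0.038502041024005645
9.625 [0.5542435  0.39817757 0.03409804] [-1.70682296 -1.55824341  9.47122284]
```

View pics/t10.png

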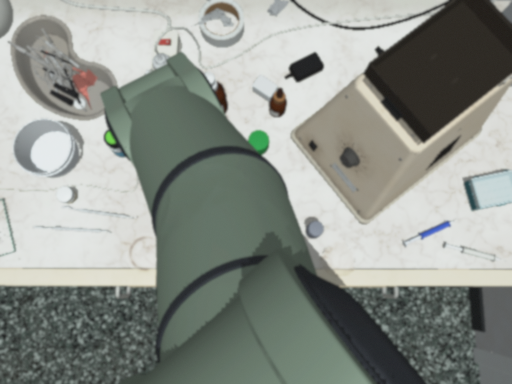

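The narrow cap is still at (314,228). The push is steady at about 9.4 N with the mouth at about 25.6 mm, so I'm handing in.

```bash
python3 -c "
from workcell import bot
bot.job_done(); o=bot.observe(); print(o['clock'],o['position'],o['force'])"
```

```text
the job is handed in; nothing more can be done
the job is handed in; nothing more can be done
```

The short, wide grey cap is on the stand's post, past the click. The arm was still gripping it and pressing it down when I handed the job in at about 9.6 s.

- **Click:** the force turned to a 6 N downward pull with the mouth edge at about 34 mm, then went to about zero at 30 mm. That matches the catches snapping over.
- **Ring travel:** the last reading was a steady push of about 9.4 N with the mouth edge at about 25.6 mm. Both put the ring about 3.8–3.9 mm down, against the 2.5 mm needed. The ring was not measured directly.
- **Other objects:** the last top picture shows the narrow cap where it was. The arm hid the conditioner and most of the dropper, so I couldn't check them there, but the arm stayed clear of both.
- **What went wrong on the way:**
  - My first move call was refused for missing keys, and nothing moved.
  - The scene camera read about 6 mm off the other views in y, so I relied on the wrist camera.
  - The lip touched the post with about 3 N of side force, and a 0.7 mm shift cleared it. About 2–3 N of side force remained at the end.
- **After hand-in:** the interface refused any further reading, so nothing was checked after that point.

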